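Swap two aperture plates in a clamped plate rack

TASK

Two aperture plates in the rack stand in each other's places: the one with the large round window and the one with the slit. Fold the hold-down bail right back, swap these two plates (the empty place of the rack is there to park one; never lay a plate down), both standing fully home in their grooves, and then fold the bail fully down over them again. Leave the pinhole plate in its place and do not disturb the post holder, the tin and the pivot clamp beside the rack.

Things in the scene. Friction and masses are not known exactly. Their poses are not given: they have to be found in the camera images.
- rack: plate rack bolted to the bench: aluminium base 88 x 262 x 8 mm with a dark grooved rail along its y, x away from its open front, z up; origin on the bench top under the groove's line at mid length. Groove floor 8 mm above the bench, walls 11 mm apart, 22 mm high, their lips flared to a 22 mm wide mouth, top 42 mm above the bench. Two bail hinge cheeks at the ends, behind the groove, 85 mm high
- place_1 (a point): centre of a plate standing home in the first place, at the rack's +y end, 47 mm above the bench; empty at the start. Dividers 5 mm thick, tapered to 2 mm at their tops 41 mm above the bench, part the groove into four places 51 mm wide, 56 mm apart
- place_2 (a point): the same for the second place, 56 mm further towards the rack's -y
- place_3 (a point): the same for the third place
- place_4 (a point): the same for the fourth place, at the rack's -y end
- window_plate_centre (a point): centre of the plate with the large round window (34 mm), half-way up; a plain aluminium plate 46 wide (its y) x 8 thick (its x) x 78 mm high (its z). It stands on edge in a place, its flat faces to the rack's front and back. Plates are the same either way round. Window centre 8 mm above the plate's centre. Mass about 75 g
- slit_plate_centre (a point): centre of the plate with the horizontal slit (34 x 6 mm); same outer size, material and axes as the window plate
- pinhole_plate_centre (a point): centre of the plate with the 8 mm pinhole; same outer size, material and axes; it stays where it is
- bail (a joint): angle of the hold-down bail, a bent 9 mm steel rod over the whole rack. 0 = down: its bar lies along the rack's y over the plates' top edges, which it locks in. It turns up and back to 2.0 = folded right back, bar 88 mm behind the groove's line, 106 mm above the bench. Light (0.14 kg, little friction): past about 1.0 it falls open and stays, below that it falls shut
- bail_hinge (a point): point on the bail's hinge axis (parallel to the rack's y) at mid length, 48 mm behind the groove's line, 72 mm above the bench. With the bail down the bar (12 mm thick with its sleeves) is centred over the groove's line, 94 mm above the bench. Tall fixed equipment begins about 0.1 m behind the rack's base and right of it (beyond y = -0.1 from x = 0.45 on): come in from the robot's side
- bail_handle (a point): centre of the black drum handle of the bail, a cylinder of 20 mm diameter and 28 mm length along the rack's y, on a stem 28 mm above the middle of the bar; 122 mm above the bench with the bail down. 69 mm from the hinge axis. Free on all sides when down; can be gripped from above by its flat ends (then it turns between the fingers) 
- post_holder_centre (a point): middle of a black post holder with a steel post, 50 x 38 x 70 mm, beside the rack; bystander
- sample_tin_centre (a point): middle of a white round sample tin, 62 mm wide, 23 mm high, beside the rack; bystander
- pivot_block_centre (a point): middle of a black pivot clamp, 48 x 60 x 58 mm, beside the rack; bystander

How it is judged (in metres and radians):
On the way, in this order (a step that is already met when the one before it is completed fails the run):
1. the bail is folded right back (over 1.6 rad) (value of joint bail above 1.6 rad), for 0.2 s.
2. window plate and slit plate stand home in each other's places ((distance between window_plate_centre and place_2 below 0.008 m or distance between window_plate_centre and place_3 below 0.008 m or distance between window_plate_centre and place_4 below 0.008 m) and angle between each of window_plate_centre, slit_plate_centre, pinhole_plate_centre's own z axis and vertical below 0.16 rad and (distance between slit_plate_centre and place_2 below 0.008 m or distance between slit_plate_centre and place_3 below 0.008 m or distance between slit_plate_centre and place_4 below 0.008 m) and distance of each of window_plate_centre, slit_plate_centre from where it was at the start of the episode above 0.03 m and distance of pinhole_plate_centre from where it was at the start of the episode below 0.008 m and horizontal distance between window_plate_centre and slit_plate_centre above 0.03 m), for 0.2 s.
3. the bail is down over the plates (under 0.06 rad) (value of joint bail below 0.06 rad), for 0.2 s.
At the end, for the whole second after the job is handed in: The window plate and the slit plate each stand upright (within 0.16 rad) and home in the place where the other stood (centre within 8 mm of the place's point), the pinhole plate stands within 8 mm of where it was, the first place is empty again, and the bail is down (under 0.06 rad) ((distance between window_plate_centre and place_2 below 0.008 m or distance between window_plate_centre and place_3 below 0.008 m or distance between window_plate_centre and place_4 below 0.008 m) and angle between each of window_plate_centre, slit_plate_centre, pinhole_plate_centre's own z axis and vertical below 0.16 rad and (distance between slit_plate_centre and place_2 below 0.008 m or distance between slit_plate_centre and place_3 below 0.008 m or distance between slit_plate_centre and place_4 below 0.008 m) and distance of each of window_plate_centre, slit_plate_centre from where it was at the start of the episode above 0.03 m and distance of pinhole_plate_centre from where it was at the start of the episode below 0.008 m and value of joint bail below 0.06 rad); the robot touches nothing.
It fails at once if the window plate or the slit plate is laid down or toppled (tilted over 0.9 rad) (angle between any of window_plate_centre, slit_plate_centre's own z axis and vertical above 0.9 rad).
It fails at once if the pinhole plate is taken out of its place (moved over 20 mm) (distance of pinhole_plate_centre from where it was at the start of the episode above 0.02 m).
It fails at once if the post holder is disturbed (moved over 25 mm) (distance of post_holder_centre from where it was at the start of the episode above 0.025 m).
It fails at once if the sample tin is disturbed (moved over 25 mm) (distance of sample_tin_centre from where it was at the start of the episode above 0.025 m).
It fails at once if the pivot clamp is disturbed (moved over 25 mm) (distance of pivot_block_centre from where it was at the start of the episode above 0.025 m).
It also fails if it takes over 72 s, if anything falls off the work surface, if the arm or the gripper's body presses on something with over 40 N, if the wrist force passes 120 N, or if a joint passes its speed limit or range.

ROBOT

A 7-joint arm with a two-finger parallel gripper is mounted at the origin on a cart in front of the work surface, level with it; the furniture and walls round the work are solid. World frame = base frame: x ahead of the robot, y to its left, z up, the work surface at z = 0. Lengths are in mm, angles in rad, forces in N, time in s.
With the tool pointing down it reaches from about 400 to 850 mm from the base axis. Payload 10.4 kg.
Tool frame: the origin (TCP) lies between the finger pads; the fingertips stand 14 mm ahead of it and the grasp point (between the pads) lies 5 mm behind it; z points along the fingers, y is the line along which they close (so a half turn about z gives the same grasp; the last joint's range is limited). The gripper opens to 85 mm and grips with 20 to 120 N. Pads are 22 mm wide; open, the fingers measure 114 mm over their backs; the gripper's body (76 mm by 85 mm) begins 54 mm behind the grasp point. The pads swing forward as they close: fully open they stand 13 mm farther back than shut.
Start: joints at [1.274, 0.332, -0.065, 1.46, 0.022, 1.35, -0.088], TCP at [169.015, -601.734, 245.338] pointing down, gripper open.
Joint ranges: [-2.6, 2.6], [-0.5, 2.12], [-1.47, 1.34], [0.16, 2.42], [-1.27, 4.41], [0.06, 2.06], [-2.6, 2.6]. Speed limits (rad/s): [2.22, 2.22, 2.79, 2.79, 3.14, 3.14, 3.14].

INTERFACE

Orientations are given as a unit quaternion [w, x, y, z].
In Python, from workcell import robot gives the robot as it stands.
- The arm moves only by the shell command python3 -m inch 'ROWS' [FORCE]. ROWS is a JSON object of lists of equal length, an entry for each row: "xyz": the shift along the world's x, y, z in mm, a list of three; "dr": the turn, a rotation vector about the world's x, y, z in degrees, a list of three; "jaw": the closure in counts, from 0 (fully open) to 255 (shut). In form: {"xyz": [[dx, dy, dz], ...], "dr": [[rx, ry, rz], ...], "jaw": [jaw, ...]}. A call has 1 to 12 rows; each row shifts and turns the commanded pose from where the row before left it; what a row does not reach is not made up. A row lasts 1/8 s, in which the tool goes at most 62.5 mm and 10.7 degrees, less where a joint would pass 70% of its speed; a pose out of reach is approached as far as the arm can. A call is refused whole if a number of a shift passes 62.5 or a number of a turn 10.7, either way. A call with a gripper value outside its range is refused whole. The fingers move at their own pace and stop on an object; FORCE is the grip in N (left out, the last holds). Time passes only in rows, so rows that do not move let the fingers close. It gives the time, the measured TCP pose, the force, the opening and the grip force at its end, in the units of the state.
- robot.get_obs(): the state, without advancing time (a new reading comes with each control period).
- robot.camera(name): name is "scene" or "top" or "wrist"; returns (picture, depth): 480x640x3 uint8, red, green, blue; 480x640 float32, mm along the optical axis (not along the pixel's ray), 0 where there is no reading.
- robot.camera_model(name): a dict with "vertical_fov" (degrees; the focal length in pixels is half the picture's height over the tangent of half this angle, whatever the lens; pixels are square), "cx", "cy" (the principal point, pixels), "world_to_cam" (4x4, takes a point from world to camera coordinates); the wrist camera has in their place "hand_eye" (4x4, takes a point from camera to tool coordinates, whose origin is the TCP and whose axes are the flange's). Camera axes: x right, y down, z forward; pixel columns grow to the right and rows downward; lengths in mm; the calibration is good to about 2 mm. A picture is of the moment at which its call begins: read the wrist's pose just before it. camera_model takes no time and is no camera call.
- robot.hand_in(): hands the job in; it is judged then, once.
The state is a dict: "time": time; "joint_pos": joint angles; "dq": joint speeds; "joint_torque": joint torques, N m; "tcp_pos": TCP position; "tool_rot": TCP orientation; "wrist_force": force on the tool from outside, world axes, zero at the start; "wrist_torque": the same for the moment, N m; "finger_gap": opening from 0.0 (shut) to 1.0 (fully open); "gripper_force": force on a finger pad.
Only numpy, scipy, OpenCV 4.12 (cv2) and the standard library are available. Lean on these libraries where they do the work, as an engineer would, in place of code of your own. Each camera call takes 0.05 s, during which the arm holds its last target. There are 200 camera calls.

## Working session

There is one attempt and no reset: what is moved stays moved. The work goes in short steps, Python scripts to look and compute and a shell command to move; the robot and the scene stay as the last step left them, time stands still between calls to the robot, and variables do not carry over. Pictures are saved under pics/ and viewed, at most 13 in all, crops included, and the job is handed in when it is done.

```bash
ls; mkdir -p pics
python3 - <<'E'
from workcell import robot
import cv2
o=robot.get_obs(); print(o)
for n in ("scene","top"):
    p,d=robot.camera(n); cv2.imwrite(f"pics/{n}0.png",p[:,:,::-1]); 
    import numpy as np; np.save(f"pics/{n}0.npy",d)
    print(robot.camera_model(n))
print(robot.camera_model("wrist"))
E
```

```text
pics
{'time': 0.0, 'joint_pos': array([ 1.27440257,  0.33286165, -0.06469363,  1.46095895,  0.02160951,
        1.34991964, -0.08851117]), 'dq': array([-0.00099276, -0.00109256,  0.00131672,  0.00098707,  0.00055394,
        0.0001246 ,  0.00127566]), 'joint_torque': array([-4.53700004e-04, -6.25431991e+01,  4.91280737e-02, -3.91612780e+01,
        1.63630379e-02,  9.66523105e-03, -1.58382414e-05]), 'tcp_pos': array([ 168.87922143, -601.36751536,  244.51388404]), 'tool_rot': array([-7.12479997e-04,  9.90643559e-01,  1.36472749e-01, -1.38831674e-04]), 'wrist_force': array([-0.40494786, -0.21734732,  0.32711881]), 'wrist_torque': array([-0.00293924, -0.01485259,  0.01319967]), 'gripper_force': 0.0, 'finger_gap': 0.9988511989122111}
{'vertical_fov': 49.79013262282998, 'cx': 314.4525150967594, 'cy': 237.29660053705751, 'world_to_cam': array([[ 8.21434101e-01, -5.70302060e-01,  1.25601559e-03,
        -2.73846207e+02],
       [-3.95984908e-01, -5.71938692e-01, -7.18388534e-01,
         3.68919695e+02],
       [ 4.10416825e-01,  5.89611477e-01, -6.95640954e-01,
         6.21783430e+02],
  
[... 269 characters left out ...]
2],
       [-9.86152295e-01,  2.71820764e-02, -1.63599469e-01,
         4.66257420e+02],
       [ 1.63421993e-01, -8.64226051e-03, -9.86518405e-01,
         1.00919459e+03],
       [ 0.00000000e+00,  0.00000000e+00,  0.00000000e+00,
         1.00000000e+00]])}
{'vertical_fov': 63.30401423106796, 'cx': 321.359651469672, 'cy': 243.33814738494286, 'hand_eye': array([[ 8.62546519e-04, -9.52705271e-01, -3.03894591e-01,
         7.86302364e+01],
       [ 9.99999623e-01,  8.51155376e-04,  1.69947022e-04,
        -4.05193754e-04],
       [ 9.67520909e-05, -3.03894623e-01,  9.52705647e-01,
        -1.28793836e+02],
       [ 0.00000000e+00,  0.00000000e+00,  0.00000000e+00,
         1.00000000e+00]])}
```

View pics/scene0.png

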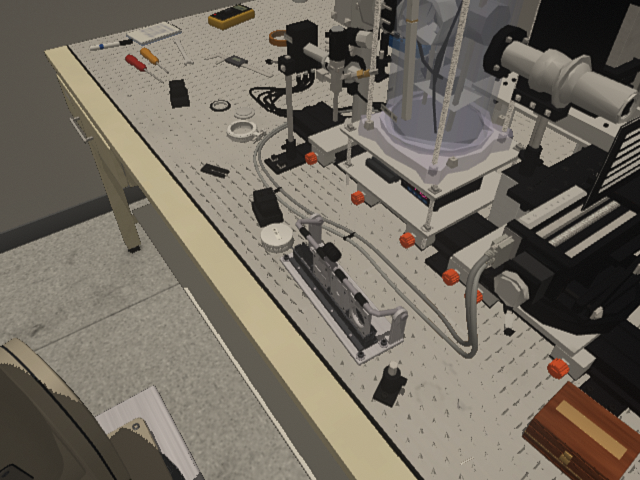

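View pics/top0.png

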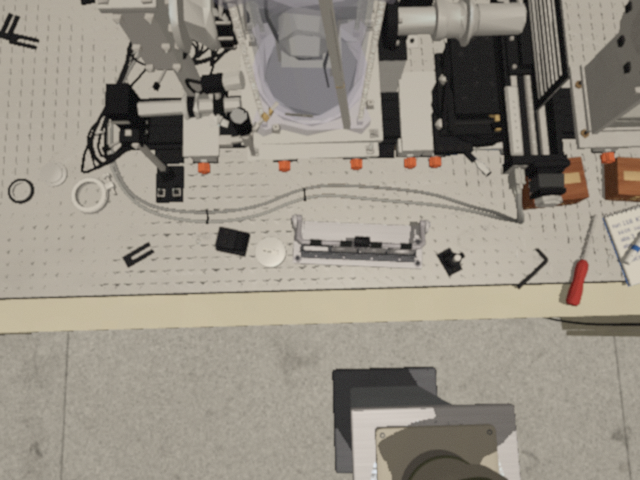

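The scene picture shows the rack from (285,255) to (400,355), and the top picture shows it from (295,215) to (425,265). The tin is at (270,252), the clamp at (232,241) and the post holder at (451,261). The bail is down, with its black handle at about (361,242) in the top view. Next I enlarge the rack and measure it.

```bash
cat > h.py <<'E'
import numpy as np, cv2
from workcell import robot
def K(m):
    f=240/np.tan(np.radians(m["vertical_fov"])/2); return f,m["cx"],m["cy"]
def tool2world(o):
    from scipy.spatial.transform import Rotation as R
    q=o["tool_rot"]; T=np.eye(4); T[:3,:3]=R.from_quat([q[1],q[2],q[3],q[0]]).as_matrix(); T[:3,3]=o["tcp_pos"]; return T
def c2w(n,o=None):
    m=robot.camera_model(n)
    return tool2world(o)@m["hand_eye"] if n=="wrist" else np.linalg.inv(m["world_to_cam"])
def cloud(n,d,o=None):
    f,cx,cy=K(robot.camera_model(n)); v,u=np.mgrid[:480,:640]
    P=np.stack([(u-cx)/f*d,(v-cy)/f*d,d,np.ones_like(d)],-1)@c2w(n,o).T
    P=P[...,:3]; P[d<=0]=np.nan; return P
def onz(n,u,v,z,o=None):
    f,cx,cy=K(robot.camera_model(n)); T=c2w(n,o); r=T[:3,:3]@[(u-cx)/f,(v-cy)/f,1]; return T[:3,3]+r*(z-T[2,3])/r[2]
def proj(n,p,o=None):
    f,cx,cy=K(robot.camera_model(n)); q=np.linalg.inv(c2w(n,o))@[*p,1]; return q[:2]/q[2]*f+[cx,cy]
E
python3 - <<'E'
from h import *
a=cv2.imread("pics/scene0.png")[205:370,250:415]; b=cv2.imread("pics/top0.png")[205:275,280:440]
a=cv2.resize(a,(600,600),interpolation=cv2.INTER_CUBIC)
cv2.imwrite("pics/za.png",a); cv2.imwrite("pics/zb.png",cv2.resize(b,None,fx=5,fy=5,interpolation=cv2.INTER_CUBIC))
d=np.load("pics/top0.npy");P=cloud("top",d)
for u,v in[(361,242),(361,250),(300,262),(424,264),(305,260),(271,252),(232,241),(451,261),(297,222),(422,228)]: print(u,v,P[v,u].round(1))
ds=np.load("pics/scene0.npy");Q=cloud("scene",ds)
for u,v in[(331,253),(277,236),(391,385)]: print(u,v,Q[v,u].round(1))
E
```

```text
361 242 [457.9 138.2 134.3]
361 250 [460.4 129.8  22.8]
300 262 [441.6 252.8   7.6]
424 264 [431.4   1.2   1.2]
305 260 [444.7 242.4  12.6]
271 252 [460.5 309.2  28.1]
232 241 [480.6 382.6  51.7]
451 261 [429.6 -41.5  51.8]
297 222 [511.2 254.7  69.3]
422 228 [489.9  17.6  85.1]
331 253 [452.1 126.9 129.8]
277 236 [457.9 302.9  23.4]
391 385 [425.1 -59.4  33. ]
```

View pics/za.png

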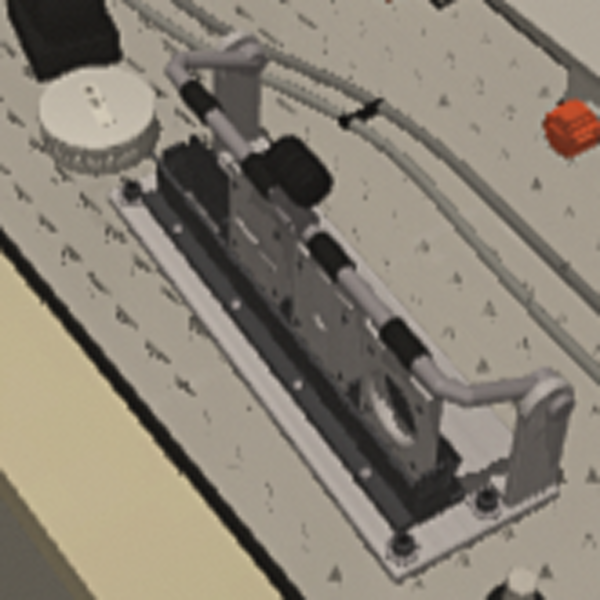

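View pics/zb.png

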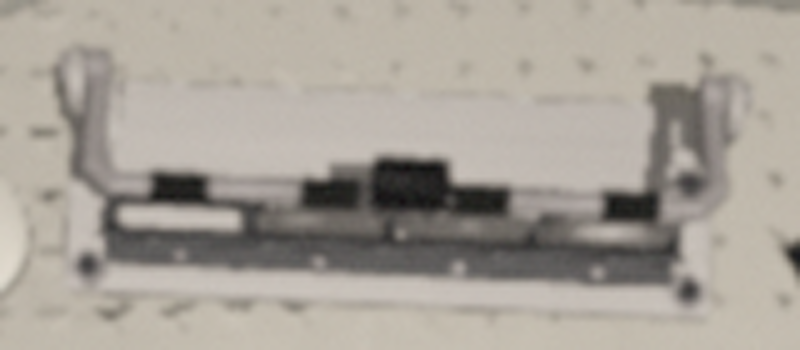

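The plates stand in places 2 to 4. The window is in place 4, at zb (600,235). The dash on the place 2 plate, at za (250,230), suggests the slit, and the dot on the place 3 plate suggests the pinhole. I'll check both with the wrist camera. First I compute the rack pose.

Run:
```python
from h import *
zb=lambda x,y:(x/5+280-.4,y/5+205-.4)
FL=onz("top",*zb(68,290),8);FR=onz("top",*zb(706,313),8); print(FL,FR,np.linalg.norm(FL-FR))
print("yaw",np.degrees(np.arctan2(*(FL-FR)[[0,1]])*-1))
B1=onz("top",*zb(87,265),12);B2=onz("top",*zb(687,290),12);print(B1,B2)
def tri(a,b):
    A=[];y=[]
    for n,(u,v) in(("top",a),("scene",b)):
        f,cx,cy=K(robot.camera_model(n));T=c2w(n);r=T[:3,:3]@[(u-cx)/f,(v-cy)/f,1];r/=np.linalg.norm(r);M=np.eye(3)-np.outer(r,r);A.append(M);y.append(M@T[:3,3])
    return np.linalg.solve(sum(A),sum(y))
za=lambda x,y:(x*.275+250-.4,y*.275+205-.4)
print("handle",tri(zb(411,185),za(298,168)), onz("top",*zb(411,185),122),onz("scene",*za(298,168),122))
# hand base end corner
print("FR scene",onz("scene",*za(398,580),8),"FL",onz("scene",*za(112,197),8))
```

```text
[440.69035953 266.47890861   8.        ] [424.2095842   9.3780442   8.       ] 257.62855128524257
yaw -3.6677771112122057
[450.09988309 258.44133828  12.        ] [433.26429501  17.25699265  12.        ]
handle [460.32924995 135.91343939 122.4022022 ] [460.66697668 135.74532759 122.        ] [460.2762186  136.31409645 122.        ]
FR scene [419.89574552   4.95624969   8.        ] FL [439.02529017 261.97529425   8.        ]
```

```bash
python3 -m inch '{"xyz":[[40,50,15],[40,62,15],[40,62,15],[30,62,0],[30,62,0],[20,62,0],[20,62,0],[20,62,0],[20,62,0],[20,62,0],[10,62,0],[0,62,0]],"dr":[[0,0,10],[0,0,10],[0,0,10],[0,0,10],[0,0,10],[0,0,10],[0,0,10],[0,0,10],[0,0,10],[0,0,10],[0,0,10],[0,0,10]],"jaw":[0,0,0,0,0,0,0,0,0,0,0,0]}' 20
```

```text
time: 1.6
tcp_pos: [433.7, 84.3, 284.4]
tool_rot: [-0.0, 0.375, 0.927, 0.0]
wrist_force: [1.1, 0.7, 0.6]
finger_gap: 1.002
gripper_force: 0.0
```

```bash
python3 -m inch '{"xyz":[[0,10,0],[0,15,0],[0,15,0],[0,10,0],[0,0,0]],"dr":[[0,0,10],[0,0,10],[0,0,10],[0,0,10],[0,0,0]],"jaw":[0,0,0,0,0]}'
python3 - <<'E'
from h import *
o=robot.get_obs();p,d=robot.camera("wrist");cv2.imwrite("pics/w1.png",p[:,:,::-1]);np.save("pics/w1.npy",d)
print(o["tcp_pos"],o["tool_rot"],o["joint_pos"].round(2)); import pickle;pickle.dump(o,open("pics/o1.pkl","wb"))
E
```

```text
time: 2.22
tcp_pos: [433.5, 132.9, 284.3]
tool_rot: [-0.0, 0.037, 0.999, 0.0]
wrist_force: [0.3, -0.3, 0.3]
finger_gap: 1.001
gripper_force: 0.0
[433.49312702 132.91007338 284.30638021] [-2.23721094e-04  3.74155845e-02  9.99299764e-01  7.95378099e-05] [ 0.51 -0.04 -0.87  1.79 -0.03  1.38  1.15]
```

View pics/w1.png

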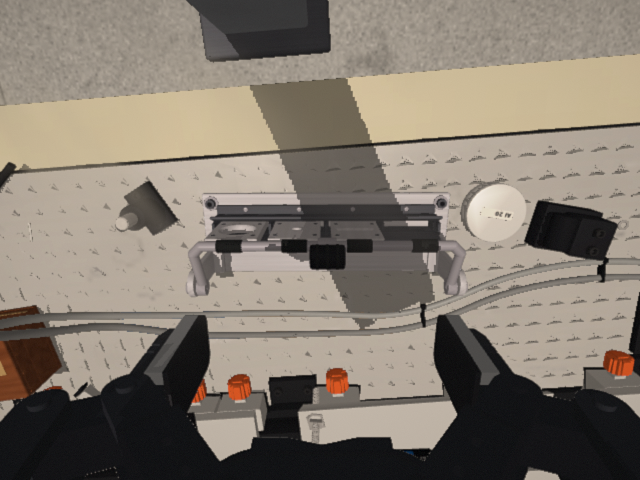

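The wrist view is upside down. It shows the window plate at (240,228), a small hole at (297,228), a slit at (357,228), the empty place at (412,230) and the handle at (327,257). I'll enlarge it to measure the rack accurately.

Run:
```python
import cv2
a=cv2.imread("pics/w1.png")[185:305,180:475]
import numpy as np
a=np.clip(a.astype(float)*1.5,0,255).astype('uint8')
cv2.imwrite("pics/w1z.png",cv2.resize(a,None,fx=2.7,fy=2.7,interpolation=cv2.INTER_CUBIC)[:, :800])
```

```text
(no output)
```

View pics/w1z.png

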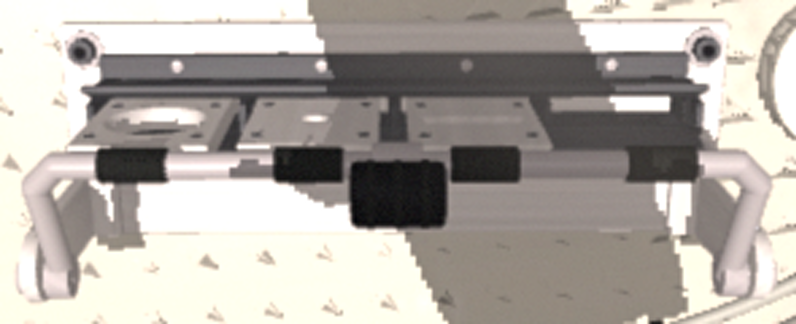

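This confirms the window in place 4, the pinhole in place 3 and the slit in place 2. The base's front corners are at crop (66,22) and (726,22), and the drum is at (399,195).

Run:
```python
from h import *; import pickle
o=pickle.load(open("pics/o1.pkl","rb"))
g=lambda x,y,z:onz("wrist",x/2.7+180-.3,y/2.7+185-.3,z,o)
def ln(n,a,b): print(n,a.round(1),b.round(1),"mid",((a+b)/2).round(1),"yaw",-np.degrees(np.arctan2(a[0]-b[0],a[1]-b[1])).round(2),np.linalg.norm(a-b).round(1))
ln("base",g(726,22,8),g(66,22,8))
ln("bolts",g(706,49,12),g(82,49,12))
ln("sleeves",g(662,164,94),g(131,165,94))
ln("sleevin",g(486,164,94),g(309,165,94))
ln("hinge",g(748,275,72),g(44,277,72))
print("drum",g(399,195,122).round(1))
ln("platetop front slit/window left", g(411,97,86),g(108,97,86))   # hidden
ln("lip front", g(708,86,42),g(85,88,42))
P=cloud("wrist",np.load("pics/w1.npy"),o)
for x,y in((270,118),(420,105),(165,145),(399,195),(486,164)):
    u,v=int(x/2.7+180),int(y/2.7+185);print(u,v,P[v,u].round(1))
```

```text
base [439.9 266.7   8. ] [420.9  11.    8. ] mid [430.4 138.8   8. ] yaw -4.24 256.4
bolts [449.1 257.9  12. ] [431.2  16.7  12. ] mid [440.1 137.3  12. ] yaw -4.24 241.9
sleeves [466.6 220.3  94. ] [454.4  51.3  94. ] mid [460.5 135.8  94. ] yaw -4.13 169.5
sleevin [462.4 164.3  94. ] [458.6 107.9  94. ] mid [460.5 136.1  94. ] yaw -3.9 56.5
hinge [517.7 256.5  72. ] [500.1   8.5  72. ] mid [508.9 132.5  72. ] yaw -4.07 248.6
drum [460.9 136.2 122. ]
platetop front slit/window left [440.7 142.   86. ] [433.6  45.1  86. ] mid [437.2  93.5  86. ] yaw -4.24 97.1
lip front [455.9 250.   42. ] [439.9  24.6  42. ] mid [447.9 137.3  42. ] yaw -4.05 226.0
280 228 [453.4  91.8  50.7]
335 223 [457.  145.4  33.3]
241 238 [450.8  61.1  85.1]
327 257 [457.7 135.9 131.1]
360 245 [460.1 164.1  99.9]
```

```bash
python3 -m inch '{"xyz":[[9,1,-54],[9,1,-50],[9,1,-45],[0,0,-15],[0,0,0],[0,0,0],[0,0,0],[0,0,0],[0,0,0],[0,0,0]],"dr":[[0,0,0],[0,0,0],[0,0,0],[0,0,0],[0,0,0],[0,0,0],[0,0,0],[0,0,0],[0,0,0],[0,0,0]],"jaw":[0,0,0,0,255,255,255,255,255,255]}' 25; python3 -c "
from h import *
p,d=robot.camera('wrist');cv2.imwrite('pics/w2.png',p[:,:,::-1])"
```

```text
time: 3.52
tcp_pos: [461.5, 135.3, 121.9]
tool_rot: [0.001, 0.038, 0.999, -0.0]
wrist_force: [-1.6, -0.7, 7.0]
finger_gap: 0.32
gripper_force: 28.4
```

```bash
python3 -m inch '{"xyz":[[5.5,-0.4,4.5],[5.5,-0.4,4],[12.3,-0.9,6],[13.4,-1,3.7],[13.7,-1,1],[13.8,-1,-2],[13,-0.9,-4.6],[11.8,-0.8,-7],[0,0,0]],"dr":[[0,0,0],[0,0,0],[0,0,0],[0,0,0],[0,0,0],[0,0,0],[0,0,0],[0,0,0],[0,0,0]],"jaw":[255,255,255,255,255,255,255,255,255]}'
```

```text
time: 4.7
tcp_pos: [552.0, 128.8, 126.2]
tool_rot: [0.001, 0.038, 0.999, 0.001]
wrist_force: [1.8, -0.7, 4.9]
finger_gap: 0.322
gripper_force: 26.7
```

```bash
python3 -m inch '{"xyz":[[0,0,0],[0,0,0],[0,0,0],[0,0,0],[0,0,30],[-10,0,50],[-40,10,50],[-35,10,15],[0,0,0]],"dr":[[0,0,0],[0,0,0],[0,0,0],[0,0,0],[0,0,0],[0,0,0],[0,0,-10],[0,0,-10],[0,0,0]],"jaw":[100,0,0,0,0,0,0,0,0]}'
python3 - <<'E'
from h import *
p,d=robot.camera("top");P=cloud("top",d);cv2.imwrite("pics/t2.png",p[:,:,::-1])
# rack-frame: look for points 75..140 high
R=np.array([[.9974,-.0715],[.0715,.9974]]);q=(P[...,:2]-[460.5,136])@R.T
for lo,hi in((60,75),(75,100),(100,125),(125,150)):
    m=(P[...,2]>lo)&(P[...,2]<hi)&(abs(q[...,1])<110)&(q[...,0]>-30)&(q[...,0]<125); print(lo,m.sum(),np.round(np.percentile(q[m][:,0],[2,50,98]) if m.any() else 0,1))
E
```

```text
time: 5.82
tcp_pos: [465.0, 150.0, 271.2]
tool_rot: [0.002, 0.21, 0.978, -0.0]
wrist_force: [0.9, 0.2, -0.2]
finger_gap: 1.003
gripper_force: 0.0
60 51 [-3.3 -2.7  2. ]
75 177 [-3.2  0.2  5.1]
100 1 [51.1 51.1 51.1]
125 125 [50.7 55.6 61.1]
```

Run:
```python
from h import *
p,d=robot.camera("scene");cv2.imwrite("pics/s2.png",cv2.resize(p[190:370,240:440,::-1],None,fx=3,fy=3,interpolation=cv2.INTER_CUBIC))
P=cloud("scene",d)
R=np.array([[.9974,-.0715],[.0715,.9974]]);q=(P[...,:2]-[460.5,136])@R.T
for lo,hi in((90,100),(100,112),(112,125),(125,150)):
    m=(P[...,2]>lo)&(P[...,2]<hi)&(abs(q[...,1])<100)&(q[...,0]>10)&(q[...,0]<150); print(lo,m.sum(),np.round(np.percentile(q[m][:,0],[2,50,98]) if m.any() else 0,1))
```

```text
90 0 0
100 0 0
112 130 [46.8 49.8 76.3]
125 838 [48.  54.4 86.5]
```

View pics/s2.png

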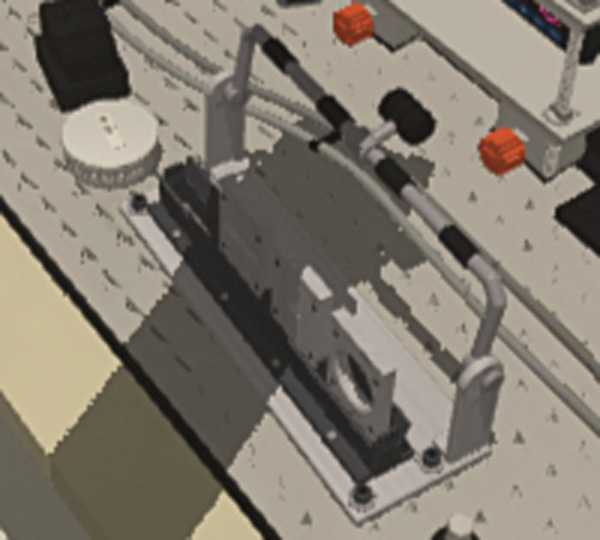

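The bail stayed almost upright, at about 1.3 rad. I'll push its bar further back with closed fingers, and use the same move to turn the tool for the plates.

```bash
python3 -m inch '{"xyz":[[0,0,0],[2,5,0],[2,5,0],[2,5,-20],[2,5,-30],[3,8,-40],[3,7,-40],[0,0,-26],[0,0,0]],"dr":[[0,0,-10],[0,0,-10],[0,0,-10],[0,0,-10],[0,0,-10],[0,0,-10],[0,0,-10],[0,0,0],[0,0,0]],"jaw":[255,255,255,255,255,255,255,255,255]}'
python3 -m inch '{"xyz":[[10,-0.7,0],[10,-0.7,0],[8,-0.6,0],[8,-0.6,0],[6,-0.4,0],[5,-0.4,0],[0,0,0]],"dr":[[0,0,0],[0,0,0],[0,0,0],[0,0,0],[0,0,0],[0,0,0],[0,0,0]],"jaw":[255,255,255,255,255,255,255]}'
python3 - <<'E'
from h import *
p,d=robot.camera("scene");cv2.imwrite("pics/s3.png",cv2.resize(p[190:370,240:440,::-1],None,fx=3,fy=3,interpolation=cv2.INTER_CUBIC))
E
```

```text
time: 7.05
tcp_pos: [479.0, 182.9, 110.7]
tool_rot: [-0.002, 0.733, 0.68, -0.002]
wrist_force: [0.7, 1.0, 0.3]
finger_gap: -0.001
gripper_force: 0.0
time: 7.92
tcp_pos: [527.4, 180.1, 113.3]
tool_rot: [-0.0, 0.733, 0.68, 0.0]
wrist_force: [-0.1, 0.2, -0.1]
finger_gap: 0.002
gripper_force: 0.0
```

View pics/s3.png

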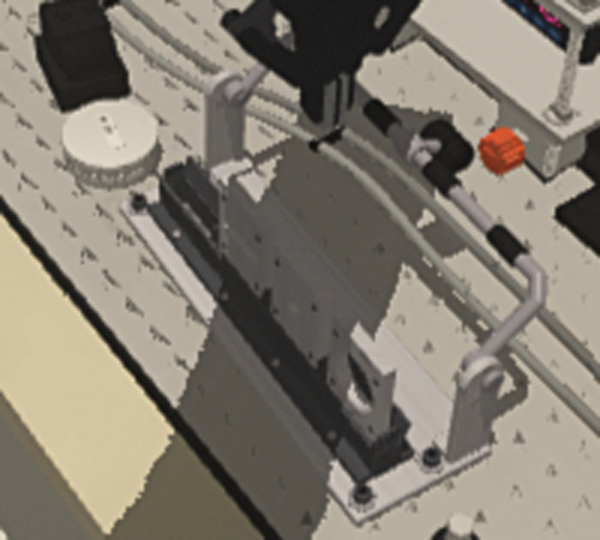

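The bail is now right back, with its drum low behind the bar. Next I work out where the plates sit along the rack from the top-edge corners in the first wrist picture.

Run:
```python
from h import *; import pickle
o=pickle.load(open("pics/o1.pkl","rb"))
R=np.array([[.9974,-.0715],[.0715,.9974]])
for n,a,b in(("win",70,222),("pin",237,387),("slit",400,551)):
    q=[R@(onz("wrist",x/2.7+180-.3,148/2.7+185-.3,86,o)[:2]-[460.5,136]) for x in(a,b)]; print(n,np.round(q,1).tolist(),((q[0]+q[1])/2).round(1))
o=robot.get_obs();t=o["tcp_pos"][:2];print(R@(t-[460.5,136]))
for n,y in(("p1",84),("p2",28),("p4",-84)): print(n,(R.T@[0,y]+[460.5,136]).round(1))
```

```text
win [[-4.4, -105.9], [-4.2, -56.5]] [ -4.3 -81.2]
pin [[-4.2, -51.6], [-4.1, -2.7]] [ -4.2 -27.2]
slit [[-4.1, 1.5], [-4.0, 50.7]] [-4.  26.1]
[63.32436055 48.91480903]
p1 [466.5 219.8]
p2 [462.5 163.9]
p4 [454.5  52.2]
```

```bash
python3 -m inch '{"xyz":[[0,0,30],[-25,-4,40],[-25,-6,20],[-15,-6,10],[0,0,0],[0,0,0]],"dr":[[0,0,0],[0,0,0],[0,0,0],[0,0,0],[0,0,0],[0,0,0]],"jaw":[0,0,0,0,0,0]}'
python3 - <<'E'
from h import *; import pickle
o=robot.get_obs();p,d=robot.camera("wrist");pickle.dump((o,d),open("pics/o2.pkl","wb"));cv2.imwrite("pics/w3.png",np.clip(p[:,:,::-1]*1.5,0,255).astype('uint8'))
P=cloud("wrist",d,o);R=np.array([[.9974,-.0715],[.0715,.9974]]);q=(P[...,:2]-[460.5,136])@R.T
m=(P[...,2]>82)&(P[...,2]<92)&(abs(q[...,0])<12)&(abs(q[...,1])<115)
ys=q[m][:,1];xs=q[m][:,0]
h,e=np.histogram(ys,np.arange(-115,116,2));print([(int(a),int(b)) for a,b in zip(e,h) if b or abs(a)<108])
for c in(28,-28,-84):
    s=abs(ys-c)<28
    if s.any(): print(c,ys[s].min(),ys[s].max(),np.median(xs[s]),np.median(P[m][:,2][s]))
E
```

```text
time: 8.72
tcp_pos: [462.4, 164.1, 212.9]
tool_rot: [0.0, 0.733, 0.68, -0.0]
wrist_force: [0.3, 0.0, 0.4]
finger_gap: 1.001
gripper_force: 0.0
[(-111, 1), (-109, 15), (-107, 25), (-105, 21), (-103, 24), (-101, 24), (-99, 23), (-97, 22), (-95, 27), (-93, 20), (-91, 27), (-89, 22), (-87, 24), (-85, 23), (-83, 23), (-81, 26), (-79, 22), (-77, 25), (-75, 26), (-73, 26), (-71, 24), (-69, 25), (-67, 27), (-65, 22), (-63, 40), (-61, 0), (-59, 0), (-57, 0), (-55, 0), (-53, 16), (-51, 27), (-49, 27), (-47, 28), (-45, 23), (-43, 27), (-41, 28), (-39, 26), (-37, 28), (-35, 26), (-33, 25), (-31, 28), (-29, 28), (-27, 27), (-25, 26), (-23, 28), (-21, 26), (-19, 31), (-17, 24), (-15, 30), (-13, 27), (-11, 27), (-9, 30), (-7, 36), (-5, 0), (-3, 0), (-1, 0), (1, 0), (3, 18), (5, 30), (7, 30), (9, 34), (11, 33), (13, 31), (15, 35), (17, 29), (19, 34), (21, 32), (23, 29), (25, 35), (27, 33), (29, 34), (31, 35), (33, 31), (35, 36), (37, 35), (39, 32), (41, 36), (43, 35), (45, 35), (47, 35), (49, 33), (51, 0), (53, 0), (55, 0), (57, 0), (59, 0), (61, 0), (63, 0), (65, 0), (67, 0), (69, 0), (71, 0), (73, 0), (75, 0), (77, 0), (79, 0), (81, 0), (83, 0), (85, 0), (87, 0), (89, 0), (91, 0), (93, 0), (95, 0), (97, 0), (99, 0), (101, 0), (103, 0), (105, 0), (107, 0)]
28 3.9830000904511387 50.357958045415 0.17276646590052608 86.20283733430603
-28 -52.236969172546544 -5.590376725226978 -0.4163647288338723 86.19810612922319
-84 -109.17222698859109 -61.311933046530584 0.13088799321630795 86.20142769343977
```

View pics/w3.png

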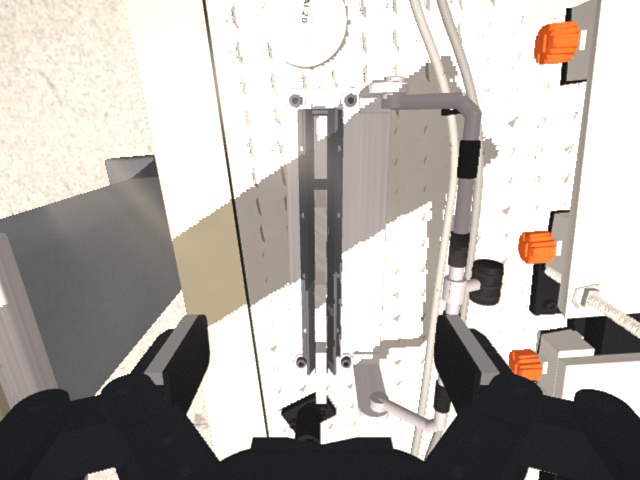

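The wrist view looks along the rack. The plates sit at rack y = 27.2, -28.9 and -85.2. The bail is right back at (460,250), and the divider between places 1 and 2 is at (320,183). I check the divider position to pin down the places.

Run:
```python
from h import *; import pickle
o,d=pickle.load(open("pics/o2.pkl","rb"));R=np.array([[.9974,-.0715],[.0715,.9974]])
g=cv2.imread("pics/w3.png").mean(2); print(g[100:206,318:325].mean(1).round().astype(int).tolist())
for v in(105,110,115,175,178,183,188,190): print(v,(R@(onz("wrist",321,v,41,o)[:2]-[460.5,136])).round(1))
P=cloud("wrist",d,o);q=(P[...,:2]-[460.5,136])@R.T
for v in range(172,196,1): print(v,q[v,321].round(1),P[v,321,2].round(0),end=';')
```

```text
[255, 255, 255, 255, 255, 255, 190, 172, 163, 99, 126, 145, 144, 135, 92, 154, 246, 250, 254, 255, 255, 255, 255, 255, 255, 255, 255, 255, 255, 255, 255, 255, 255, 255, 255, 255, 255, 255, 248, 211, 203, 186, 183, 184, 184, 184, 184, 184, 184, 184, 184, 184, 184, 184, 183, 184, 183, 183, 183, 183, 182, 182, 182, 182, 181, 181, 182, 181, 181, 181, 180, 180, 180, 180, 180, 179, 179, 180, 168, 106, 98, 100, 98, 97, 97, 96, 96, 98, 98, 112, 153, 155, 153, 152, 152, 153, 151, 151, 150, 151, 152, 150, 150, 149, 150, 149]
105 [  0.8 116.1]
110 [  0.8 112.6]
115 [  0.7 109.2]
175 [ 0.6 65.4]
178 [ 0.6 63.1]
183 [ 0.6 59.3]
188 [ 0.6 55.4]
190 [ 0.6 53.8]
172 [ 0.5 63.3] 7.0;173 [ 0.5 62.7] 9.0;174 [ 0.5 61.9] 9.0;175 [ 0.5 60.9] 8.0;176 [ 0.5 60. ] 8.0;177 [ 0.5 59.2] 8.0;178 [ 0.5 58.3] 8.0;179 [ 0.5 58. ] 11.0;180 [ 0.5 58. ] 17.0;181 [ 0.5 57.9] 22.0;182 [ 0.6 57.9] 27.0;183 [ 0.6 57.6] 30.0;184 [ 0.6 57.2] 33.0;185 [ 0.6 56.9] 36.0;186 [ 0.6 56.6] 39.0;187 [ 0.6 56. ] 40.0;188 [ 0.6 55.4] 41.0;189 [ 0.6 54.5] 40.0;190 [ 0.5 50.2] 20.0;191 [ 0.5 50.2] 25.0;192 [ 0.5 50.1] 29.0;193 [ 0.5 50.1] 33.0;194 [ 0.5 50.2] 39.0;195 [ 0.5 50.2] 43.0;
```

```bash
python3 -m inch '{"xyz":[[0,-1,-50],[0,0,-50],[0,0,-30],[0,0,-13],[0,0,0],[0,0,0],[0,0,0],[0,0,0],[0,0,0]],"dr":[[0,0,0],[0,0,0],[0,0,0],[0,0,0],[0,0,0],[0,0,0],[0,0,0],[0,0,0],[0,0,0]],"jaw":[80,80,80,80,80,255,255,255,255]}' 50
python3 -m inch '{"xyz":[[0,0,0],[0,0,10],[0,0,20],[0,0,18],[0,0,0]],"dr":[[0,0,0],[0,0,0],[0,0,0],[0,0,0],[0,0,0]],"jaw":[255,255,255,255,255]}'
```

```text
time: 9.9
tcp_pos: [462.7, 163.3, 71.1]
tool_rot: [0.0, 0.733, 0.68, 0.0]
wrist_force: [-2.0, -0.9, 6.7]
finger_gap: 0.084
gripper_force: 49.4
time: 10.52
tcp_pos: [463.1, 163.4, 119.8]
tool_rot: [0.001, 0.733, 0.68, 0.001]
wrist_force: [-1.0, -0.2, -1.1]
finger_gap: 0.088
gripper_force: 48.8
```

```bash
python3 -m inch '{"xyz":[[1,14,0],[1,20,0],[1,16,0],[1,6.2,0],[0,0,0],[0,0,-12],[0,0,-15],[0,0,-12],[0,0,0]],"dr":[[0,0,0],[0,0,0],[0,0,0],[0,0,0],[0,0,0],[0,0,0],[0,0,0],[0,0,0],[0,0,0]],"jaw":[255,255,255,255,255,255,255,255,255]}'
python3 -m inch '{"xyz":[[0,0,-5],[0,0,-3],[0,0,0],[0,0,0]],"dr":[[0,0,0],[0,0,0],[0,0,0],[0,0,0]],"jaw":[255,255,255,255]}'
```

```text
time: 11.65
tcp_pos: [465.4, 218.9, 78.0]
tool_rot: [-0.001, 0.733, 0.68, -0.001]
wrist_force: [-0.0, 0.0, -0.2]
finger_gap: 0.081
gripper_force: 48.8
time: 12.15
tcp_pos: [466.2, 219.4, 71.4]
tool_rot: [0.0, 0.733, 0.68, 0.0]
wrist_force: [-0.1, 0.0, -1.0]
finger_gap: 0.088
gripper_force: 48.8
```

```bash
python3 -m inch '{"xyz":[[0,0,-1],[0,0,0],[0,0,0],[0,0,0],[0,0,20],[0,0,40],[-2,-30,20],[-4,-55,0],[-4,-55,0],[-2,-28.4,0],[0,0,0]],"dr":[[0,0,0],[0,0,0],[0,0,0],[0,0,0],[0,0,0],[0,0,0],[0,0,0],[0,0,0],[0,0,0],[0,0,0],[0,0,0]],"jaw":[255,80,80,80,80,80,80,80,80,80,80]}'
python3 -m inch '{"xyz":[[0,0,-35],[0,0,-30],[0,0,-14],[0,0,0],[0,0,0],[0,0,0],[0,0,0],[0,0,0]],"dr":[[0,0,0],[0,0,0],[0,0,0],[0,0,0],[0,0,0],[0,0,0],[0,0,0],[0,0,0]],"jaw":[80,80,80,80,255,255,255,255]}'
```

```text
time: 13.52
tcp_pos: [454.4, 48.9, 151.5]
tool_rot: [0.001, 0.735, 0.679, 0.0]
wrist_force: [-0.6, 0.4, 1.0]
finger_gap: 0.685
gripper_force: 0.0
time: 14.52
tcp_pos: [454.5, 51.0, 72.0]
tool_rot: [0.0, 0.733, 0.68, 0.0]
wrist_force: [-1.8, -0.2, 6.3]
finger_gap: 0.085
gripper_force: 49.0
```

```bash
python3 -m inch '{"xyz":[[0,0,10],[0,0,30],[0,0,35],[0,0,15],[0,0,0],[1,15,0],[2,30,0],[2,30,0],[2,27,0],[1,10.2,0],[0,0,0]],"dr":[[0,0,0],[0,0,0],[0,0,0],[0,0,0],[0,0,0],[0,0,0],[0,0,0],[0,0,0],[0,0,0],[0,0,0],[0,0,0]],"jaw":[255,255,255,255,255,255,255,255,255,255,255]}'
```

```text
time: 15.9
tcp_pos: [461.8, 163.1, 160.5]
tool_rot: [-0.0, 0.733, 0.68, -0.001]
wrist_force: [-0.3, -0.8, -0.1]
finger_gap: 0.083
gripper_force: 49.2
```

```bash
python3 -m inch '{"xyz":[[0,0,-20],[0,0,-25],[0,0,-15],[0,0,-15],[0,0,-7],[0,0,-4],[0,0,0],[0,0,0]],"dr":[[0,0,0],[0,0,0],[0,0,0],[0,0,0],[0,0,0],[0,0,0],[0,0,0],[0,0,0]],"jaw":[255,255,255,255,255,255,255,255]}'
```

```text
time: 16.9
tcp_pos: [462.5, 163.3, 75.7]
tool_rot: [0.0, 0.733, 0.68, 0.0]
wrist_force: [0.6, 0.1, -0.2]
finger_gap: 0.085
gripper_force: 49.2
```

```bash
python3 -m inch '{"xyz":[[0,0,-3],[0,0,-1.5],[0,0,0],[0,0,0],[0,0,0],[0,0,0],[0,0,20],[0,0,40],[2,28,20],[2,28,0],[0,0,0],[0,0,0]],"dr":[[0,0,0],[0,0,0],[0,0,0],[0,0,0],[0,0,0],[0,0,0],[0,0,0],[0,0,0],[0,0,0],[0,0,0],[0,0,0],[0,0,0]],"jaw":[255,255,255,80,80,80,80,80,80,80,80,80]}'
python3 - <<'E'
from h import *
o=robot.get_obs();p,d=robot.camera("wrist")
P=cloud("wrist",d,o);R=np.array([[.9974,-.0715],[.0715,.9974]]);q=(P[...,:2]-[460.5,136])@R.T
m=(P[...,2]>75)&(P[...,2]<100)&(abs(q[...,0])<12)
for c in(84,28,-28):
    s=m&(abs(q[...,1]-c)<27.5)
    if s.any(): print(c,q[s][:,1].min(),q[s][:,1].max(),np.median(q[s][:,0]),np.median(P[s][:,2]),s.sum())
E
```

```text
time: 18.4
tcp_pos: [466.2, 218.7, 151.3]
tool_rot: [0.0, 0.733, 0.68, -0.0]
wrist_force: [0.3, 0.1, -0.3]
finger_gap: 0.689
gripper_force: 0.0
84 60.57618156236318 107.20215053968639 1.0235420373794897 86.17791136325357 1275
28 4.20202761787637 51.48087638567744 1.4365467950670465 86.12503062230897 1089
-28 -32.97873344996073 -4.953213447890349 -0.41424246688735755 85.95845845456796 607
```

```bash
python3 -m inch '{"xyz":[[0,0,-35],[0,0,-30],[0,0,-14.5],[0,0,0],[0,0,0],[0,0,0],[0,0,0],[0,0,0],[0,0,0]],"dr":[[0,0,0],[0,0,0],[0,0,0],[0,0,0],[0,0,0],[0,0,0],[0,0,0],[0,0,0],[0,0,0]],"jaw":[80,80,80,80,255,255,255,255,255]}'
python3 -m inch '{"xyz":[[0,0,10],[0,0,30],[0,0,35],[0,0,15],[-1,-15,0],[-2,-35,0],[-3,-40,0],[-3,-40,0],[-2,-28,0],[-1.3,-10,0],[0,0,0],[0,0,0]],"dr":[[0,0,0],[0,0,0],[0,0,0],[0,0,0],[0,0,0],[0,0,0],[0,0,0],[0,0,0],[0,0,0],[0,0,0],[0,0,0],[0,0,0]],"jaw":[255,255,255,255,255,255,255,255,255,255,255,255]}'
python3 -m inch '{"xyz":[[0,0,-20],[0,0,-25],[0,0,-15],[0,0,-15],[0,0,-7],[0,0,-4],[0,0,0],[0,0,0]],"dr":[[0,0,0],[0,0,0],[0,0,0],[0,0,0],[0,0,0],[0,0,0],[0,0,0],[0,0,0]],"jaw":[255,255,255,255,255,255,255,255]}'
```

```text
time: 19.58
tcp_pos: [466.7, 219.4, 72.1]
tool_rot: [0.0, 0.733, 0.68, 0.0]
wrist_force: [-0.8, -0.9, 6.5]
finger_gap: 0.086
gripper_force: 49.5
time: 21.08
tcp_pos: [453.8, 52.4, 161.1]
tool_rot: [-0.0, 0.733, 0.681, 0.0]
wrist_force: [0.1, 0.3, -1.5]
finger_gap: 0.089
gripper_force: 48.8
time: 22.08
tcp_pos: [454.2, 51.2, 75.7]
tool_rot: [0.0, 0.733, 0.68, 0.0]
wrist_force: [0.1, 0.4, -0.1]
finger_gap: 0.084
gripper_force: 48.8
```

```bash
python3 -m inch '{"xyz":[[0,0,-3],[0,0,-1.5],[0,0,0],[0,0,0],[0,0,0],[0,0,0],[0,0,20],[0,0,40],[2,28,40],[2,28,30],[2,28,20],[0,0,0]],"dr":[[0,0,0],[0,0,0],[0,0,0],[0,0,0],[0,0,0],[0,0,0],[0,0,0],[0,0,0],[0,0,0],[0,0,0],[0,0,0],[0,0,0]],"jaw":[255,255,255,80,80,80,80,80,0,0,0,0]}'
python3 - <<'E'
from h import *
o=robot.get_obs();p,d=robot.camera("wrist");cv2.imwrite('pics/w5.png',p[:,:,::-1])
P=cloud("wrist",d,o);R=np.array([[.9974,-.0715],[.0715,.9974]]);q=(P[...,:2]-[460.5,136])@R.T
m=(P[...,2]>75)&(P[...,2]<100)&(abs(q[...,0])<12)
for c in(84,28,-28,-84):
    s=m&(abs(q[...,1]-c)<27.5)
    if s.any(): print(c,q[s][:,1].min(),q[s][:,1].max(),np.median(q[s][:,0]),np.median(P[s][:,2]),s.sum())
m=(P[...,2]>80)&(q[...,0]>40)&(q[...,0]<130)&(abs(q[...,1])<100);print("bail",np.percentile(q[m][:,0],[2,50,98]),np.percentile(P[m][:,2],[2,50,98]))
v,u=np.where(m&(q[...,0]>103)); print("drum",q[v,u].mean(0),P[v,u,2].max(),np.median(P[v,u,2]),len(v),q[v,u][:,1].min(),q[v,u][:,1].max())
E
```

```text
time: 23.58
tcp_pos: [460.3, 137.5, 222.2]
tool_rot: [0.001, 0.732, 0.681, 0.001]
wrist_force: [-0.2, -0.4, -0.6]
finger_gap: 0.999
gripper_force: 0.0
28 4.192755716293784 50.517554262567415 0.6084554221585228 86.25419446726983 806
-28 -52.36584206386211 -5.847830517002141 -0.11202885049835776 86.20069005379352 694
-84 -108.11693513941646 -61.03057557251677 1.3900162554655635 86.13553626292398 592
bail [ 42.27241138  61.23319888 113.34866555] [101.92134446 267.63232531 289.5177188 ]
drum [111.04569099   1.68423404] 106.82822468618184 103.17921170992204 1285 -14.535596298834689 13.997223749202734
```

The plates are home in places 2, 3 and 4. The handle now sits near the equipment behind the rack, so I'll grip the plain part of the bar at rack y of about 56 instead. I check the bar's position and the clearance first.

Run:
```python
from h import *
R=np.array([[.9974,-.0715],[.0715,.9974]])
o=robot.get_obs()
for n in("wrist","top"):
    p,d=robot.camera(n);P=cloud(n,d,o);q=(P[...,:2]-[460.5,136])@R.T;z=P[...,2]
    m=(z>85)&(z<130)&(q[...,0]>70)&(q[...,0]<101)&(abs(q[...,1]-56)<13)
    if m.any(): print(n,"bar",np.percentile(q[m][:,0],[2,50,98]),np.percentile(z[m],[50,98]),m.sum())
    m=(z>25)&(z<200)&(q[...,0]>122)&(q[...,0]<260)&(abs(q[...,1]-56)<80)
    if m.any(): print("equip",np.percentile(q[m][:,0],[0,1,5,20]),np.percentile(z[m],[5,50,99]))
```

```text
wrist bar [83.35575349 86.5041009  91.66204862] [110.35877146 112.17984042] 681
equip [122.09583332 158.1002656  163.17777227 169.69425232] [ 55.19045364  94.39348626 132.22355408]
top bar [84.64350453 88.1462769  92.65169229] [112.05936686 115.74846759] 66
equip [162.00846148 163.85514537 166.40759887 171.74854719] [ 94.69745348 177.55024965 198.03831844]
```

```bash
python3 -m inch '{"xyz":[[30,16,0],[35,18,-20],[26.6,14,-35],[0,0,-35],[0,0,-18],[0,0,0],[0,0,0],[0,0,0],[0,0,0],[0,0,0],[0,0,0]],"dr":[[0,0,0],[0,0,0],[0,0,0],[0,0,0],[0,0,0],[0,0,0],[0,0,0],[0,0,0],[0,0,0],[0,0,0],[0,0,0]],"jaw":[130,130,130,130,130,130,255,255,255,255,255]}' 25
python3 -c "
from h import *
p,d=robot.camera('scene');cv2.imwrite('pics/s6.png',cv2.resize(p[170:350,260:460,::-1],None,fx=3,fy=3,interpolation=cv2.INTER_CUBIC))"
```

```text
time: 25.1
tcp_pos: [551.4, 183.3, 114.3]
tool_rot: [0.0, 0.733, 0.68, 0.0]
wrist_force: [-5.2, -2.1, 6.9]
finger_gap: 0.09
gripper_force: 25.1
```

View pics/s6.png

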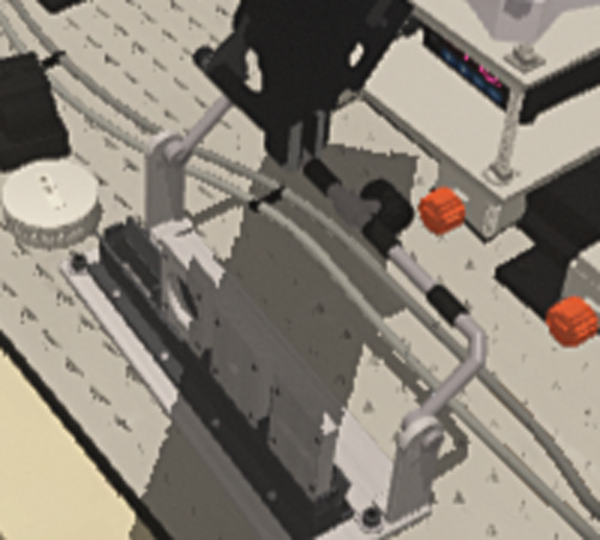

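The fingers hold the bar at about (300,150). The window plate stands in place 2, at (180,295). Now I swing the bail over along its arc.

```bash
python3 -m inch '{"xyz":[[-7.7,0.6,7.3],[-8.9,0.6,5.5],[-9.9,0.7,3.7],[-10.4,0.7,1.7],[-10.5,0.8,-0.4],[-10.3,0.7,-2.6],[-9.5,0.7,-4.4],[-8.5,0.6,-6.4],[0,0,0]],"dr":[[0,0,0],[0,0,0],[0,0,0],[0,0,0],[0,0,0],[0,0,0],[0,0,0],[0,0,0],[0,0,0]],"jaw":[255,255,255,255,255,255,255,255,255]}'
python3 -m inch '{"xyz":[[-3.5,0.3,-3.9],[-3.5,0.2,-3.9],[-2.8,0.2,-4.5],[-2.5,0.2,-4.6],[0,0,0],[0,0,0]],"dr":[[0,0,0],[0,0,0],[0,0,0],[0,0,0],[0,0,0],[0,0,0]],"jaw":[255,255,255,255,255,255]}'
```

```text
time: 26.28
tcp_pos: [474.4, 188.8, 116.6]
tool_rot: [-0.0, 0.733, 0.68, -0.001]
wrist_force: [-2.6, 0.3, 2.4]
finger_gap: 0.091
gripper_force: 26.1
time: 27.02
tcp_pos: [463.6, 189.5, 100.1]
tool_rot: [-0.0, 0.733, 0.68, 0.0]
wrist_force: [1.4, 1.8, -1.4]
finger_gap: 0.088
gripper_force: 26.4
```

```bash
python3 -m inch '{"xyz":[[0,0,0],[0,0,0],[0,0,0],[0,0,20],[0,0,40],[0,-15,40],[0,-20,20],[0,-20,0],[0,0,0],[0,0,0]],"dr":[[0,0,0],[0,0,0],[0,0,0],[0,0,0],[0,0,0],[0,0,0],[0,0,0],[0,0,0],[0,0,0],[0,0,0]],"jaw":[130,130,130,130,130,130,60,60,60,60]}'
python3 - <<'E'
from h import *
R=np.array([[.9974,-.0715],[.0715,.9974]])
o=robot.get_obs()
for n in("wrist","top","scene"):
    p,d=robot.camera(n);P=cloud(n,d,o);q=(P[...,:2]-[460.5,136])@R.T;z=P[...,2]
    cv2.imwrite(f"pics/f_{n}.png",cv2.resize(p[190:370,240:440,::-1],None,fx=3,fy=3,interpolation=cv2.INTER_CUBIC))
    for c in(56,-56):
        m=(z>90)&(z<112)&(abs(q[...,0])<25)&(abs(q[...,1]-c)<14)
        if m.any(): print(n,c,"bar",np.percentile(q[m][:,0],[2,50,98]),np.percentile(z[m],[50,98]),m.sum())
    m=(z>115)&(z<140)&(abs(q[...,0])<40)&(abs(q[...,1])<20)
    if m.any(): print("drum",np.percentile(q[m][:,0],[2,50,98]),np.percentile(z[m],[50,98]))
E
```

```text
time: 28.28
tcp_pos: [463.4, 135.3, 220.9]
tool_rot: [0.0, 0.733, 0.68, 0.0]
wrist_force: [-0.3, 0.8, -0.4]
finger_gap: 0.762
gripper_force: 0.0
wrist 56 bar [-4.07227222e+00 -2.65211128e-03  4.37066830e+00] [97.93490684 99.81552538] 639
wrist -56 bar [-3.87143074  0.49444833  4.18050134] [97.94097676 99.67546482] 418
drum [-9.37462383  0.07945899  9.68111913] [130.37683151 132.89014206]
top 56 bar [-3.14226129  0.74100825  5.43042168] [ 99.23668257 102.67824651] 76
drum [-8.72330121 -2.18603925  9.14584845] [131.23694142 136.43752784]
scene 56 bar [-5.98046704 -3.03352669  2.13104382] [96.7721999  99.70464121] 69
scene -56 bar [-6.00272715 -3.13646974  1.76187234] [96.67782681 98.90723727] 91
drum [-11.20204792  -4.46227431   6.5096541 ] [127.89201719 132.33677322]
```

View pics/f_scene.png

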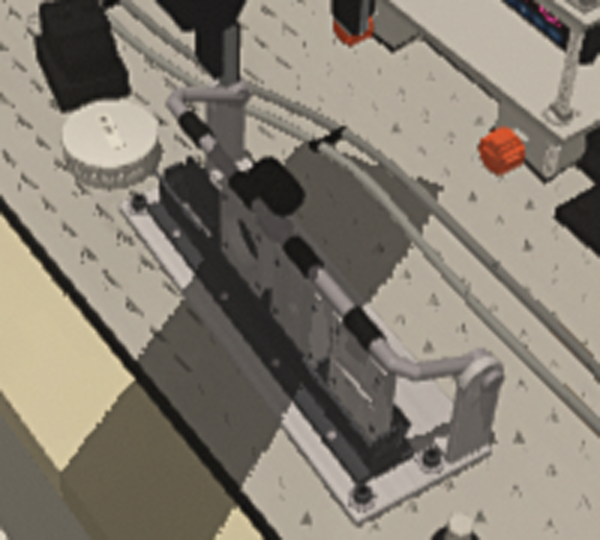

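The bail lies fully down, with the rod top at about 98.5 mm and the drum centred over the groove. The slit plate is in place 4, at (355,380), and the window plate is in place 2.

```bash
python3 -c "
from workcell import robot
print(robot.hand_in())"
```

```text
the job is handed in; nothing more can be done
None
```

I swapped the window plate and the slit plate and folded the bail down over them; in the last camera measurements all three plates stood home and the bail was down, and the job was handed in at about 28 s (no verdict was returned).

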